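# Wedge the inlay tile home in the pressing jig

## Task

Lift the wooden wedge off its hook and slide it, thin end down, between the jig's near rail and the row of tiles, in front of the middle of the one tile that leaves a gap wide enough for it; the wedge's sloping side faces the tile. Push it down until that tile is pressed flush against the far rail, and finish while still gripping the wedge and holding the tile pressed there: do not let go. Leave the other things on the bench as they are.

Things in the scene. Friction and masses are not known exactly. Their poses are not given: they have to be found in the camera images.
- wedge: Loose pale wooden wedge, 45 g, hung by an eye at its top; 106 tall, 28 wide (y). Origin: centre of the foot (thin lower end), z up to the eye. Flat face at x = -3 mm all the way up, towards the hook's free end as it hangs; the +x face slopes from x = +3 mm at the foot (6 thick) to +16.8 at 46 mm up (19.8 thick), upright above. Solid handle 46 to 70 mm up, the eye above it.
- wedge_grip (a point): On the wedge, mid-thickness, 78 mm above its foot (6.9 mm to +x of its origin): place to grip across the 28 mm width (y) from above, the hook's bar between the fingers. The eye opens along x: opening 16 mm wide, 70 to 98 mm above the foot, side bars 6 mm, top bar 8 mm.
- stand: Wooden stand fixed to the bench, base 100 x 90 mm, origin on the bench, with one steel hook: a level bar 8 mm thick, axis 196 mm above the bench, along the stand's -x from a post at x = +50 mm to an upturned tip at x = -64 to -72 mm. Nothing is higher than the tip. The wedge comes off by lifting it 8 to 18 mm and drawing it at least 55 mm to the stand's -x.
- hook_tip (a point): The top of the hook's upturned tip, 7 mm above the upper side of the hook's bar (207 mm above the bench).
- jig: Wooden jig fixed to the bench, 115 x 182 mm, origin on the bench. Along its y run a near rail (x = -40.5 to -20.5 mm) and a far rail (+40 to +60), 44 high; between them a bed 28 high (x = -4 to +40) carries three tiles at y = -54, 0, +54 mm in any order, tops level with the rails. Between near rail and bed is a trench down to 6 mm above the bench.
- tile (a joint): How far (m) the short, movable tile has been pushed along the jig's +x: 0 at rest (6 mm gap to the far rail), 0.006 flush against the far rail (a hard stop). A hidden spring pushes it back with 2 N at rest to 4 N when flush.
- tile_edge (a point): On the movable tile (dark wood, 44 x 46 x 16 mm): middle of its upper edge facing the near rail, 44 mm above the bench; axes as the jig's. The rail is 10.5 mm away to -x at rest, 16.5 when flush; the gap is 38 mm deep. With its flat face on the rail, the wedge meets the tile when its foot is 15 mm below this edge, and has it flush at 35 mm (push under 15 N).
- tile_b: A fixed tile, 57 x 46 x 16 mm, already against the far rail; leaves only a 3.5 mm slit at the near rail, too narrow for the wedge. Origin: under its middle, 28 mm above the bench.
- tile_c: The other fixed tile, as tile_b.
- flask: Bystander, loose: green drink flask, 68 mm across, 200 mm tall. Origin at its underside or on its axis. Leave alone.
- glue_jar: Bystander, loose: white jar, 48 mm across, 62 mm tall. Origin at its underside or on its axis. Leave alone.
- awl: Bystander, loose: awl with a dark handle, 150 mm long, lying. Origin at its underside or on its axis. Leave alone.
- awl_b: Bystander, loose: awl with a brown handle, 140 mm long, lying. Origin at its underside or on its axis. Leave alone.
- mallet: Bystander, loose: small hammer, 200 mm long, lying. Origin at its underside or on its axis. Leave alone.
- pot: Bystander, loose: white ceramic pot, 66 mm across, 75 mm tall. Origin at its underside or on its axis. Leave alone.
- offcut: Bystander, loose: dark wood offcut 50 x 30 x 14 mm, lying. Origin at its underside or on its axis. Leave alone.
Things that resemble listed ones, but are neither listed nor needed, are in the scene too. Leave any purple look-alike of the stand alone.

How it is judged:
By the outcome, as a careful person would: the job done as asked, in the order asked, and still so for the second after the job is handed in, while the arm keeps its last pose, push and grip.
It also fails if it takes over 45 s, if anything falls off the work surface, if the arm or the gripper's body presses on something with over 40 N, if the wrist force passes 120 N, or if a joint passes its speed limit or range.

## Robot

A 6-joint arm with a two-finger parallel gripper is mounted at the origin on the work surface. World frame = base frame: x ahead of the robot, y to its left, z up, the work surface at z = 0. Lengths are in mm, angles in rad, forces in N, time in s.
With the tool pointing down it reaches from about 275 to 750 mm from the base axis. Payload 10.2 kg.
Tool frame: the origin (TCP) lies between the finger pads; the fingertips stand 14 mm ahead of it and the grasp point (between the pads) lies 5 mm behind it (tip_reach is the distance from the TCP to the fingertips, in mm); z points along the fingers, y is the line along which they close (so a half turn about z gives the same grasp; the last joint's range is limited). The gripper opens to 85 mm and grips with 20 to 120 N. Pads are 22 mm wide; open, the fingers measure 114 mm over their backs; the gripper's body (76 mm by 85 mm) begins 54 mm behind the grasp point. The pads swing forward as they close: fully open they stand 13 mm farther back than shut.
Start: joints at [1.049, 0.313, 1.498, -0, 1.331, -0.223], TCP at [154.559, 501.74, 245.294] pointing down, gripper open.
Joint ranges: [-2.94, 2.94], [-0.97, 2.17], [0.19, 2.56], [-1.23, 4.37], [0.02, 3.11], [-2.88, 2.88]. Speed limits (rad/s): [2.39, 2.39, 3.01, 3.14, 3.14, 3.14].

## Interface

Orientations are given as a unit quaternion [w, x, y, z].
In Python, from rig import * gives the robot as it stands.
- The arm moves only by the tool arm_command, never from a script. Its argument "steps" is a list that holds one entry, the list of rows, each a list of 7 numbers: the opening, from 0 (shut) to 1 (fully open), then the shift along the tool's x, y, z each as a share of 0.05 m, from -1 to 1, then the turn, a rotation vector about the tool's x, y, z each as a share of 0.15 rad, from -1 to 1. A call has 1 to 8 rows; each row shifts and turns the commanded pose from where the row before left it, along the tool's axes as they then stand; what a row does not reach is not made up. A row lasts 1/8 s, in which the tool goes at most 62.5 mm and 10.7 degrees, less where a joint would pass 70% of its speed; a pose out of reach is approached as far as the arm can. A call with a number of a shift or a turn outside -1 to 1 is refused whole. A call with a gripper value outside its range is refused whole. The fingers move at their own pace and stop on an object; "squeeze" is the grip in N (left out, the last holds). Time passes only in rows, so rows that do not move let the fingers close. It gives the time, the measured TCP pose, the force, the opening and the grip force at its end, in the units of the state.
- sense(): the state, without advancing time (a new reading comes with each control period).
- capture(name): name is "scene" or "top" or "wrist"; returns the picture (420x560x3 uint8, red, green, blue); there is no depth.
- get_calibration(name): a dict with "intrinsics" (3x3 intrinsics, pixels), "D" ([k1, k2, p1, p2, k3] as OpenCV has them; the pictures are not rectified), "rvec" (rotation vector, rad) and "tvec" (3), from world to camera coordinates, as OpenCV has them; the wrist camera has in their place "T_tool_cam" (4x4, takes a point from camera to tool coordinates, whose origin is the TCP and whose axes are the flange's). Camera axes: x right, y down, z forward; pixel columns grow to the right and rows downward; lengths in mm; the calibration is good to about 2 mm. A picture is of the moment at which its call begins: read the wrist's pose just before it. get_calibration takes no time and is no camera call.
- finish_job(): hands the job in; it is judged then, once.
The state is a dict: "time_s": time; "joints": joint angles; "dq": joint speeds; "tau": joint torques, N m; "eef_pos": TCP position; "ee_rot": TCP orientation; "force": force on the tool from outside, world axes, zero at the start; "wrist_torque": the same for the moment, N m; "grip_width": opening from 0.0 (shut) to 1.0 (fully open); "grip_force": force on a finger pad.
Only numpy, scipy, OpenCV 4.12 (cv2) and the standard library are available. Lean on these libraries where they do the work, as an engineer would, in place of code of your own. Each camera call takes 0.05 s, during which the arm holds its last target. There are 200 camera calls.

## Working session

There is one attempt and no reset: what is moved stays moved. The work goes in short steps, Python scripts to look and compute and a tool call to move; the robot and the scene stay as the last step left them, time stands still between calls to the robot, and variables do not carry over. Pictures are saved under pics/ and viewed, at most 10 in all, crops included, and the job is handed in when it is done.

Besides the shell and the picture viewer there is one more tool, called after "Call:" as a command line: name --argument value ..., lists and objects as JSON in quotes. arm_command: Moves the arm, as the interface text tells. Its arguments: {"type":"object","properties":{"steps":{"type":"array"},"squeeze":{"type":"number"}},"required":["steps"]}

```bash
mkdir -p pics; cat > h.py <<'E'
from rig import *
import numpy as np, cv2
from scipy.spatial.transform import Rotation as R
E
python3 - <<'E'
from h import *
for n in ("scene","top"):
    im=capture(n); cv2.imwrite(f"pics/{n}0.png",im[:,:,::-1])
    c=get_calibration(n); print(n,{k:np.round(v,3).tolist() for k,v in c.items()})
s=sense(); print(s)
print(get_calibration("wrist"))
E
```

```text
scene {'intrinsics': [[393.571, 0.0, 281.901], [0.0, 393.571, 208.31], [0.0, 0.0, 1.0]], 'D': [0.006, 0.0, 0.0, 0.0, 0.0], 'rvec': [2.162, 1.064, -0.457], 'tvec': [-279.758, -176.677, 1410.584]}
top {'intrinsics': [[484.506, 0.0, 280.402], [0.0, 484.506, 210.357], [0.0, 0.0, 1.0]], 'D': [-0.155, 0.0, 0.0, 0.0, 0.0], 'rvec': [2.128, -2.138, 0.173], 'tvec': [10.205, 516.059, 1221.836]}
{'time_s': 0.1, 'joints': array([ 1.04860062e+00,  3.13378405e-01,  1.49835471e+00,  3.21022321e-05,
        1.33103744e+00, -2.23388272e-01]), 'dq': array([-0.00192779, -0.00305543, -0.00115129, -0.0010712 ,  0.00030416,
        0.00184081]), 'tau': array([ 2.31941514e-03, -4.12902403e+01, -2.60141194e+01, -1.37594493e-04,
        3.04040463e-03,  7.48310845e-05]), 'eef_pos': array([154.43599369, 501.54179238, 244.80271959]), 'ee_rot': array([-2.29023771e-04,  1.48852271e-01,  9.88859269e-01, -5.42817325e-04]), 'force': array([0.14271333, 0.20257821, 0.12259037]), 'wrist_torque': array([-0.01099931, -0.00962558, -0.01856617]), 'grip_force': 0.0, 'grip_width': 0.9979581670840731}
{'intrinsics': array([[315.28082892,   0.        , 278.31208412],
       [  0.        , 315.28082892, 214.4427445 ],
       [  0.        ,   0.        ,   1.        ]]), 'D': array([-0.00248299,  0.        ,  0.        ,  0.        ,  0.        ]), 'T_tool_cam': array([[-5.88034486e-04, -9.53731353e-01, -3.00659541e-01,
         7.73348881e+01],
       [ 9.99999816e-01, -5.16211232e-04, -3.18325308e-04,
         1.23575800e+00],
       [ 1.48392995e-04, -3.00659673e-01,  9.53731482e-01,
        -1.29242249e+02],
       [ 0.00000000e+00,  0.00000000e+00,  0.00000000e+00,
         1.00000000e+00]])}
```

View pics/scene0.png

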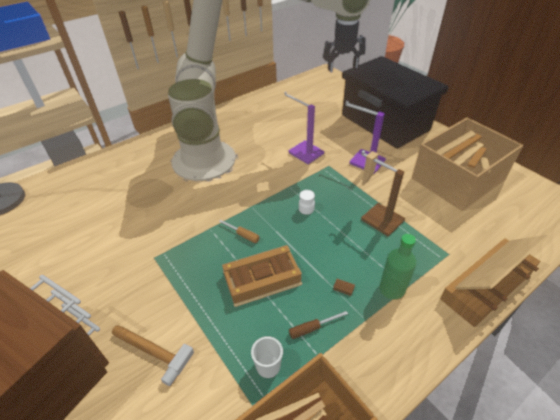

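View pics/top0.png

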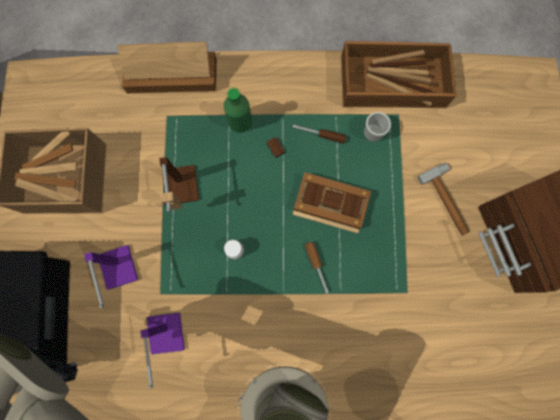

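The scene view shows the brown stand near (385,215) with the pale wedge hanging near (372,160), and the jig near (262,275). In the top view the stand is near (180,185), its hook ending near (170,208), and the jig is near (332,202). Two purple decoy stands are also visible. Next I'll enlarge these areas.

```bash
python3 - <<'E'
import cv2,numpy as np
t=cv2.imread("pics/top0.png"); s=cv2.imread("pics/scene0.png")
f=lambda im,x,y,w,h:cv2.resize(im[y:y+h,x:x+w],(400,300),interpolation=cv2.INTER_CUBIC)
a=np.hstack([f(t,145,145,80,60+15-15),f(t,285,165,100,75)])
b=np.hstack([f(s,335,140,100,75+0),f(s,215,240,100,75)])
cv2.imwrite("pics/c1.png",np.vstack([a,b]))
E
```

```text
(no output)
```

View pics/c1.png

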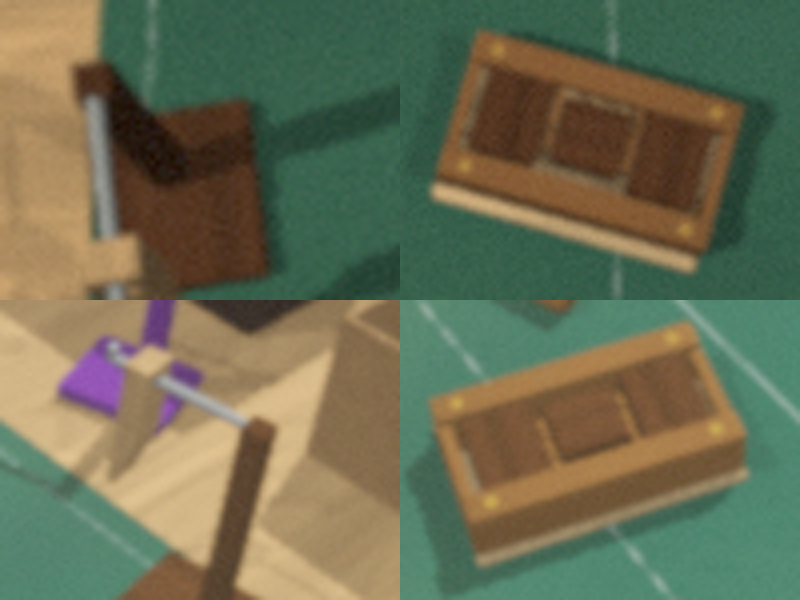

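```bash
cat >> h.py <<'E'
def ray(n,uv,T=None):
    c=get_calibration(n)
    p=cv2.undistortPoints(np.array([[uv]],float),c["intrinsics"],np.array(c["D"]))[0,0]
    d=np.r_[p,1]
    if n=="wrist":
        M=T@c["T_tool_cam"]; return M[:3,3],M[:3,:3]@d
    Rm=cv2.Rodrigues(np.array(c["rvec"],float))[0]
    return -Rm.T@np.ravel(c["tvec"]),Rm.T@d
def atz(n,uv,z,T=None):
    o,d=ray(n,uv,T); return o+d*(z-o[2])/d[2]
def tri(*rs):
    A=0;b=0
    for o,d in rs:
        d=d/np.linalg.norm(d);P=np.eye(3)-np.outer(d,d);A=A+P;b=b+P@o
    x=np.linalg.solve(A,b); return x,[np.linalg.norm((np.eye(3)-np.outer(d,d)/(d@d))@(x-o)) for o,d in rs]
def proj(n,X,T=None):
    c=get_calibration(n);X=np.atleast_2d(np.array(X,float))
    if n=="wrist":
        M=np.linalg.inv(T@c["T_tool_cam"]);r=cv2.Rodrigues(M[:3,:3])[0];t=M[:3,3]
    else: r,t=np.array(c["rvec"],float),np.array(c["tvec"],float)
    return cv2.projectPoints(X.reshape(-1,1,3),r,t,c["intrinsics"],np.array(c["D"]))[0][:,0]
def pose(s=None):
    s=s or sense();q=s["ee_rot"];T=np.eye(4);T[:3,:3]=R.from_quat(np.r_[q[1:],q[0]]).as_matrix();T[:3,3]=s["eef_pos"];return T
E
python3 - <<'E'
from h import *
np.set_printoptions(precision=1,suppress=True)
P=np.array([atz("top",p,44) for p in [(305,172),(371.3,190.8),(362.5,227.5),(294.3,209.5)]])
print("jig",P,[np.linalg.norm(P[i]-P[i-1]) for i in range(4)])
S=np.array([atz("scene",(215+u/4,240+v/4),44) for u,v in [(30,98),(292,22),(345,135),(75,225)]])
print("jig scene",S)
print("hook",atz("top",(164.4,165),196),atz("top",(168,202),196),atz("top",(163.4,160),207))
print("hook scene",atz("scene",(335+112/4,140+48/4),207),atz("scene",(335+245/4,140+120/4),196))
print("wedge",tri(ray("top",(168,194.6)),ray("scene",(372.5,155-.0+.0-75/75*0)) ))
print("base",atz("top",(195,165),12),atz("top",(198.6,199),12))
E
```

```text
jig [[ 618.5  -57.8   44. ]
 [ 567.  -232.4   44. ]
 [ 469.6 -205.8   44. ]
 [ 518.   -28.6   44. ]] [np.float64(104.68637897284896), np.float64(182.01424250075635), np.float64(101.01838118413534), np.float64(183.7390451176312)]
jig scene [[ 474.4 -202.8   44. ]
 [ 529.1  -29.2   44. ]
 [ 622.9  -59.4   44. ]
 [ 573.4 -230.8   44. ]]
hook [600.1 279.8 196. ] [511.5 267.8 196. ] [609.3 279.9 207. ]
hook scene [500.  256.6 207. ] [600.9 280.7 196. ]
wedge (array([526.6, 265.6, 208.3]), [np.float64(0.21712599385704126), np.float64(0.21712599385706902)])
base [648.4 241.   12. ] [553.5 228.6  12. ]
```

```bash
cat >> h.py <<'E'
def plan(pos,yaw,n,g,T=None):
    "rows to reach TCP pos, tool y at yaw (deg), pointing down"
    T=pose() if T is None else T
    y=np.radians(yaw);ey=np.array([np.cos(y),np.sin(y),0]);ez=np.array([0,0,-1.]);G=np.c_[np.cross(ey,ez),ey,ez]
    rv=R.from_matrix(T[:3,:3].T@G).as_rotvec();dp=(np.array(pos)-T[:3,3])/n
    C=R.from_matrix(T[:3,:3]);out=[]
    for i in range(n):
        out.append([g]+[round(float(v),3) for v in C.inv().apply(dp)/50]+[round(float(v),3) for v in rv/n/.15]);C=C*R.from_rotvec(rv/n)
    for r in out: print(r)
E
python3 - <<'E'
from h import *
plan([500,262,300],100,11,1)
E
```

```text
[1, -0.729, -0.231, -0.1, -0.001, -0.0, -0.287]
[1, -0.718, -0.263, -0.1, -0.001, -0.0, -0.287]
[1, -0.706, -0.293, -0.1, -0.001, -0.0, -0.287]
[1, -0.693, -0.323, -0.1, -0.001, -0.0, -0.287]
[1, -0.678, -0.353, -0.1, -0.001, -0.0, -0.287]
[1, -0.662, -0.382, -0.1, -0.001, -0.0, -0.287]
[1, -0.645, -0.41, -0.1, -0.001, -0.0, -0.287]
[1, -0.627, -0.437, -0.1, -0.001, -0.0, -0.287]
[1, -0.608, -0.464, -0.1, -0.001, -0.0, -0.287]
[1, -0.587, -0.489, -0.1, -0.001, -0.0, -0.287]
[1, -0.566, -0.514, -0.1, -0.001, -0.0, -0.287]
```

Call:
arm_command --steps '[[[1,-0.73,-0.23,-0.3,0,0,-0.29],[1,-0.72,-0.26,-0.3,0,0,-0.29],[1,-0.71,-0.29,-0.2,0,0,-0.29],[1,-0.69,-0.32,-0.1,0,0,-0.29],[1,-0.68,-0.35,-0.1,0,0,-0.29],[1,-0.66,-0.38,-0.1,0,0,-0.29],[1,-0.65,-0.41,0,0,0,-0.29],[1,-0.63,-0.44,0,0,0,-0.29]]]'

```text
time_s: 1.1
eef_pos: [407.7, 327.5, 300.0]
ee_rot: [-0.0, -0.025, 1.0, -0.0]
force: [0.2, 0.0, -0.2]
grip_width: 1.001
grip_force: 0.0
```

Call:
arm_command --steps '[[[1,-0.61,-0.46,0,0,0,-0.29],[1,-0.59,-0.49,0,0,0,-0.29],[1,-0.57,-0.51,0,0,0,-0.29],[1,0,0,0,0,0,0],[1,0,0,0,0,0,0]]]'

```text
time_s: 1.72
eef_pos: [501.3, 264.1, 300.0]
ee_rot: [-0.0, -0.09, 0.996, 0.0]
force: [-1.0, 0.7, -0.7]
grip_width: 0.996
grip_force: 0.0
```

```bash
python3 - <<'E'
from h import *
s=sense();T=pose(s);im=capture("wrist");np.save("T1.npy",T);print(s["time_s"],s["eef_pos"],s["ee_rot"])
cv2.imwrite("pics/w1.png",cv2.resize(im[:,:,::-1],(784,588)))
E
```

```text
1.725 [501.29208883 264.14308395 300.0105368 ] [-4.35620173e-04 -8.96176113e-02  9.95976151e-01  1.65961904e-05]
```

View pics/w1.png

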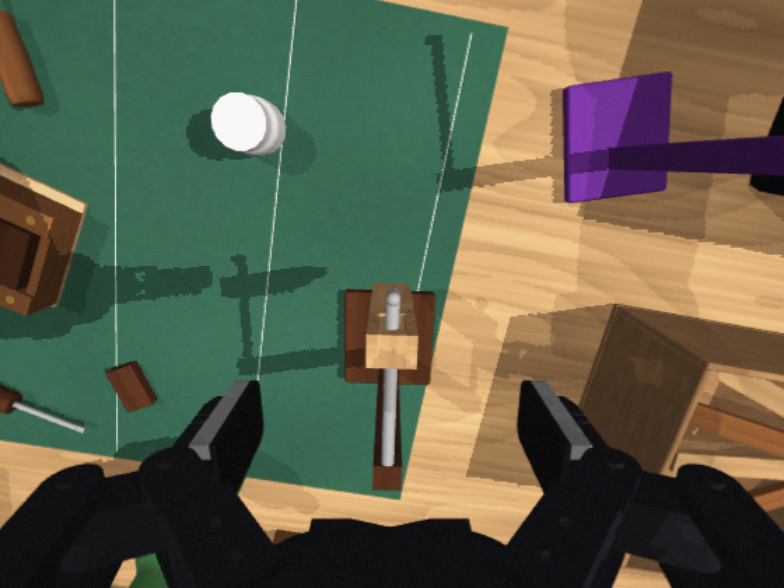

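The wrist view shows the hook tip at (393,298) and the bar's post end at (388,465). The wedge's top face has corners at (367,333), (417,333), (418,368) and (366,368) in this 1.4x picture.

```bash
python3 - <<'E'
from h import *
np.set_printoptions(precision=1,suppress=True)
T=np.load("T1.npy")
w=lambda u,v,z:atz("wrist",(u/1.4,v/1.4),z,T)
a=w(393,298,207);b=w(388,464,198)
print("tip",a,"post",b,np.linalg.norm((b-a)[:2]),np.degrees(np.arctan2(*(b-a)[1::-1])))
P=np.array([w(u,v,208) for u,v in [(367,333),(417,333),(418,368),(366,368)]]);print(P,P.mean(0))
print([np.linalg.norm(P[i]-P[i-1]) for i in range(4)])
for i,j in((0,3),(1,2)): print(np.degrees(np.arctan2(*(P[j]-P[i])[1::-1])))
for i,j in((0,1),(3,2)): print(np.degrees(np.arctan2(*(P[j]-P[i])[1::-1])))
print("baseN",[w(u,v,12) for u,v in [(346,291),(435,293)]])
E
```

```text
tip [492.9 265.7 207. ] post [602.5 282.7 198. ] 110.89446575926671 8.808878577619032
[[514.5 255.4 208. ]
 [509.7 281.9 208. ]
 [530.  286.5 208. ]
 [535.1 258.2 208. ]] [522.3 270.5 208. ]
[np.float64(20.765402132927715), np.float64(26.908515050433387), np.float64(20.769619846838324), np.float64(28.719119601834326)]
7.843027972453769
12.839901124064301
100.241087382447
100.23900917379306
baseN [array([553. , 231.1,  12. ]), array([539.4, 317.8,  12. ])]
```

```bash
python3 - <<'E'
from h import *
plan([522.3,270.5,175],99.3,5,1)
E
```

```text
[1, -0.088, 0.009, 0.501, 0.0, -0.001, 0.024]
[1, -0.088, 0.009, 0.501, 0.0, -0.001, 0.024]
[1, -0.088, 0.009, 0.501, 0.0, -0.001, 0.024]
[1, -0.088, 0.01, 0.501, 0.0, -0.001, 0.024]
[1, -0.088, 0.01, 0.501, 0.0, -0.001, 0.024]
```

Call:
arm_command --steps '[[[1,-0.22,0.025,0.3,0,0,0.06],[1,-0.22,0.02,0.3,0,0,0.06],[1,0,0,0.6,0,0,0],[1,0,0,0.6,0,0,0],[1,0,0,0.4,0,0,0],[1,0,0,0.3,0,0,0],[1,0,0,0,0,0,0],[1,0,0,0,0,0,0]]]'

```text
time_s: 2.78
eef_pos: [523.4, 270.1, 176.0]
ee_rot: [0.001, -0.081, 0.997, 0.0]
force: [0.4, -1.5, -0.0]
grip_width: 1.0
grip_force: 0.0
```

```bash
python3 - <<'E'
from h import *
s=sense();T=pose(s);np.save("T2.npy",T);im=capture("wrist");print(s["eef_pos"],s["ee_rot"])
w=cv2.resize(im[150:360,140:420,::-1],(400,300));t=capture("scene")[:,:,::-1][100:250,310:450]
cv2.imwrite("pics/w2.png",np.hstack([w,cv2.resize(t,(280,300),interpolation=cv2.INTER_CUBIC)]))
E
```

```text
[523.42822192 270.0790206  175.95366016] [ 6.08104128e-04 -8.07561583e-02  9.96733694e-01  1.28695713e-04]
```

View pics/w2.png

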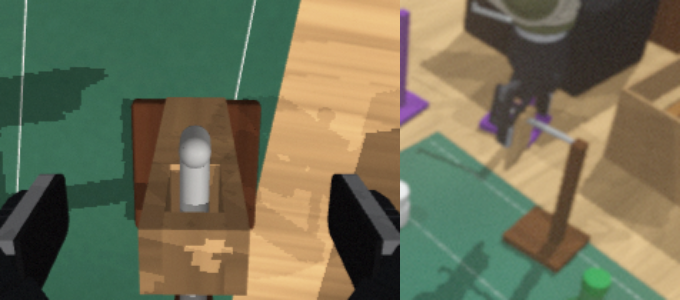

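The wedge sits centred between the open fingers, spanning about 138–248 in the crop with finger faces at about 66 and 330. I'll close the gripper.

Call:
arm_command --steps '[[[0.5,0,0,0,0,0,0],[0.4,0,0,0,0,0,0],[0,0,0,0,0,0,0],[0,0,0,0,0,0,0],[0,0,0,0,0,0,0],[0,0,0,0,0,0,0]]]' --squeeze 60

```text
time_s: 3.62
eef_pos: [523.1, 269.9, 175.5]
ee_rot: [0.0, -0.081, 0.997, 0.0]
force: [0.2, -0.3, 2.4]
grip_width: 0.317
grip_force: 59.8
```

Call:
arm_command --steps '[[[0,0,0,-0.13,0,0,0],[0,0,0,-0.13,0,0,0],[0,0,0,0,0,0,0],[0,0,0,0,0,0,0]]]'

```text
time_s: 4.12
eef_pos: [523.0, 269.9, 188.2]
ee_rot: [-0.0, -0.081, 0.997, -0.0]
force: [0.2, 0.8, 0.0]
grip_width: 0.322
grip_force: 59.6
```

Call:
arm_command --steps '[[[0,0.3,0,0,0,0,0],[0,0.4,0,0,0,0,0],[0,0.4,0,0,0,0,0],[0,0.5,0,0,0,0,0],[0,0.2,0,0,0,0,0],[0,0,0,0,0,0,0]]]'

```text
time_s: 4.88
eef_pos: [434.3, 255.5, 188.5]
ee_rot: [0.0, -0.081, 0.997, 0.0]
force: [0.1, -0.1, -1.2]
grip_width: 0.325
grip_force: 59.6
```

```bash
python3 - <<'E'
from h import *
plan([581,-142,250],74,12,0)
E
```

```text
[0, -0.135, -0.693, -0.103, 0.0, 0.0, 0.245]
[0, -0.16, -0.688, -0.103, 0.0, 0.0, 0.245]
[0, -0.185, -0.681, -0.103, 0.0, 0.0, 0.245]
[0, -0.21, -0.674, -0.103, 0.0, 0.0, 0.245]
[0, -0.235, -0.666, -0.103, 0.0, 0.0, 0.245]
[0, -0.259, -0.657, -0.103, 0.0, 0.0, 0.245]
[0, -0.283, -0.647, -0.103, 0.0, 0.0, 0.245]
[0, -0.307, -0.636, -0.103, 0.0, 0.0, 0.245]
[0, -0.33, -0.624, -0.103, 0.0, 0.0, 0.245]
[0, -0.352, -0.612, -0.103, 0.0, 0.0, 0.245]
[0, -0.375, -0.599, -0.103, 0.0, 0.0, 0.245]
[0, -0.396, -0.584, -0.103, 0.0, 0.0, 0.245]
```

Call:
arm_command --steps '[[[0,-0.13,-0.69,-0.1,0,0,0.25],[0,-0.16,-0.69,-0.1,0,0,0.25],[0,-0.18,-0.68,-0.1,0,0,0.25],[0,-0.21,-0.67,-0.1,0,0,0.25],[0,-0.24,-0.67,-0.1,0,0,0.25],[0,-0.26,-0.66,-0.1,0,0,0.25],[0,-0.28,-0.65,-0.1,0,0,0.25],[0,-0.31,-0.64,-0.1,0,0,0.25]]]'

```text
time_s: 5.88
eef_pos: [532.1, -11.8, 228.4]
ee_rot: [0.0, 0.07, 0.998, -0.0]
force: [0.9, 0.6, -1.1]
grip_width: 0.322
grip_force: 59.6
```

Call:
arm_command --steps '[[[0,-0.33,-0.62,-0.1,0,0,0.25],[0,-0.35,-0.61,-0.1,0,0,0.25],[0,-0.38,-0.6,-0.1,0,0,0.25],[0,-0.4,-0.58,-0.1,0,0,0.25],[0,0,0,0,0,0,0],[0,0,0,0,0,0,0]]]'

```text
time_s: 6.62
eef_pos: [579.6, -142.4, 247.9]
ee_rot: [-0.0, 0.143, 0.99, 0.0]
force: [0.2, -0.2, -0.6]
grip_width: 0.322
grip_force: 59.6
```

```bash
python3 - <<'E'
from h import *
s=sense();T=pose(s);im=capture("wrist");np.save("T3.npy",T);print(s["time_s"],s["eef_pos"],s["ee_rot"])
cv2.imwrite("pics/w3raw.png",im[:,:,::-1]);cv2.imwrite("pics/w3.png",cv2.resize(im[:,:,::-1],(784,588),interpolation=cv2.INTER_CUBIC))
E
```

```text
6.625 [ 579.5606787  -142.43446733  247.89323545] [-2.58300261e-04  1.43466139e-01  9.89655177e-01  1.76618732e-04]
```

View pics/w3.png

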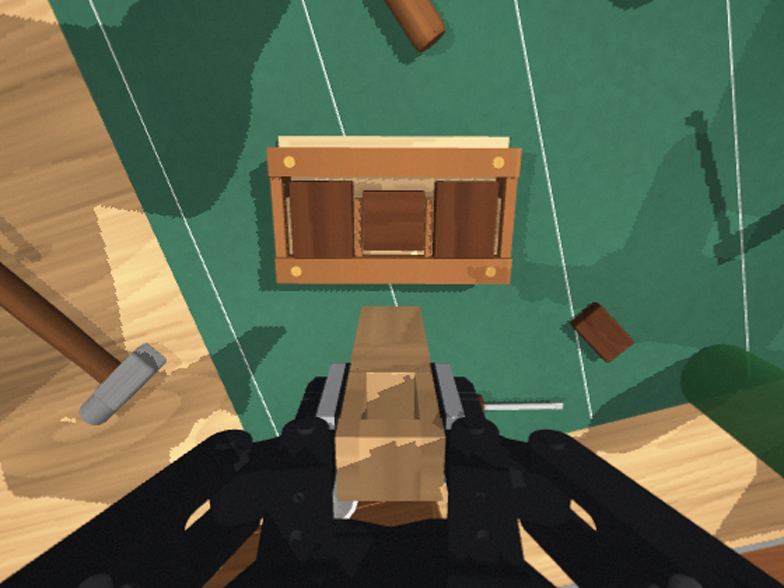

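The wide gap is on the robot side of the middle tile, at about v=185 in the 1.4x picture. That makes the rail at v=148–178 the near rail, so the wedge already faces the right way. I'll enlarge the jig and the foot.

```bash
python3 - <<'E'
import cv2
im=cv2.imread("pics/w3raw.png")
cv2.imwrite("pics/w3c.png",cv2.resize(im[90:240,180:380],(800,600),interpolation=cv2.INTER_CUBIC))
E
```

```text
(no output)
```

View pics/w3c.png

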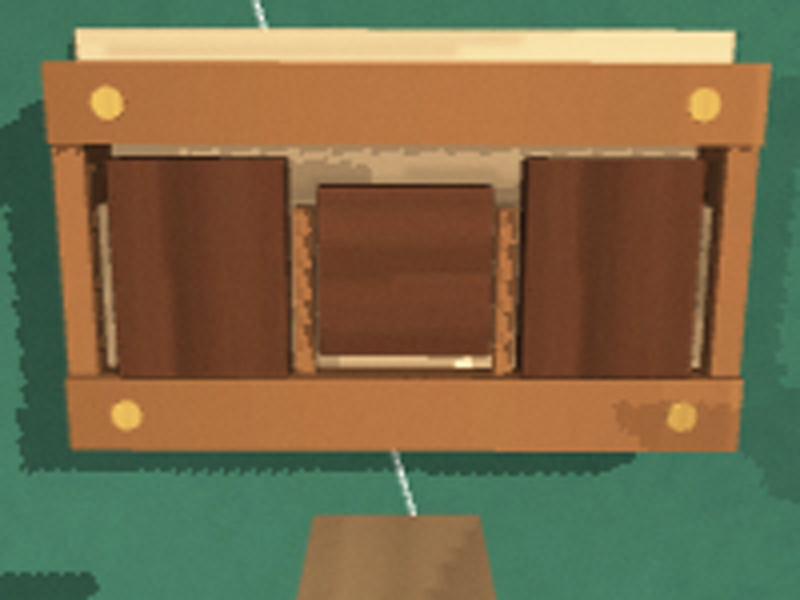

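```bash
python3 - <<'E'
from h import *
np.set_printoptions(precision=1,suppress=True)
T=np.load("T3.npy")
w=lambda u,v,z:atz("wrist",(180+u/4-.4,90+v/4-.4),z,T)
pts={"no":(43,62),"no2":(770,64),"ni":(200,146),"ni2":(620,147),"fi":(67,378),"fi2":(743,378),"fo":(70,450),"fo2":(738,450),"tn":(320,185),"tn2":(493,185),"tf":(320,353),"tf2":(492,353)}
W={k:w(*p,44) for k,p in pts.items()}
for k in("no","ni","fi","fo","tn"):
    d=W[k+"2"]-W[k];print(k,W[k],W[k+"2"],"yaw y",np.degrees(np.arctan2(d[1],d[0])),np.linalg.norm(d))
yaw=np.radians(74-90.)
yaw=np.arctan2(*(W["no2"]-W["no"])[1::-1])-np.pi/2
print("tool y yaw",90-2*np.degrees(np.arctan(.143466/.989655)),"jig yaw",np.degrees(yaw))
ex=np.array([np.cos(yaw),np.sin(yaw),0]);ey=np.array([-ex[1],ex[0],0])
te=(W["tn"]+W["tn2"])/2;print("tile_edge",te)
for k in W: print(k,((W[k]-te)@ex).round(1),((W[k]-te)@ey).round(1))
for h in (170,174,178):
    f=[w(313,516,h),w(480,516,h)];m=(f[0]+f[1])/2
    r=T[:3,:3].T@(m-T[:3,3]);print(h,f,np.linalg.norm(f[1]-f[0]),"in tool",r)
E
```

```text
no [ 471.5 -200.8   44. ] [523.7 -26.8  44. ] yaw y 73.32129472408842 181.6659539136463
ni [ 501.8 -169.8   44. ] [532.5 -67.4  44. ] yaw y 73.33849365277518 106.93828417071529
fi [ 548.5 -223.9   44. ] [600.2 -49.7  44. ] yaw y 73.467875732997 181.7576211864593
fo [ 567.5 -230.3   44. ] [619.5 -55.1  44. ] yaw y 73.46726491048287 182.78996130943895
tn [ 519.7 -143.5   44. ] [ 532.4 -100.9   44. ] yaw y 73.46947151151463 44.43625673203559
tool y yaw 73.5030784978519 jig yaw -16.67870527591158
tile_edge [ 526.  -122.2   44. ]
no -29.7 -91.0
no2 -29.7 90.7
ni -9.5 -52.6
ni2 -9.6 54.3
fi 50.7 -91.0
fi2 50.2 90.7
fo 70.7 -91.7
fo2 70.3 91.1
tn 0.1 -22.2
tn2 -0.1 22.2
tf 43.7 -22.9
tf2 43.6 23.1
170 [array([ 567.2, -152.3,  170. ]), array([ 575.4, -124.6,  170. ])] 28.880786553880466 in tool [ 9.   1.5 77.9]
174 [array([ 566. , -151.7,  174. ]), array([ 574.1, -124.5,  174. ])] 28.323181915725648 in tool [10.3  1.5 73.9]
178 [array([ 564.8, -151. ,  178. ]), array([ 572.7, -124.4,  178. ])] 27.765577277570852 in tool [11.6  1.4 69.9]
```

```bash
cat >> h.py <<'E'
yaw=np.radians(-16.6);EX=np.array([np.cos(yaw),np.sin(yaw),0]);EY=np.array([-EX[1],EX[0],0]);TE=np.array([526.,-122.2,44])+.4*EX
def tcp(fx,fz,fy=0):  # flat-face foot edge at fx along jig x from tile edge, foot height fz
    return TE*[1,1,0]+fx*EX+fy*EY+[0,0,fz+74]+10.3*EX-1.5*EY
def rel(p): d=np.array(p)-tcp(0,0); return d@EX,d@EY,d[2]  # foot fx,fy,fz
E
python3 - <<'E'
from h import *
print(tcp(-8.5,62)); plan(tcp(-8.5,62),73.4,5,0)
E
```

```text
[ 527.67977711 -124.26599827  136.        ]
[0, 0.219, 0.009, 0.448, 0.0, -0.001, 0.003]
[0, 0.219, 0.009, 0.448, 0.0, -0.001, 0.003]
[0, 0.219, 0.009, 0.448, 0.0, -0.001, 0.003]
[0, 0.219, 0.009, 0.448, 0.0, -0.001, 0.003]
[0, 0.219, 0.009, 0.448, 0.0, -0.001, 0.003]
```

Call:
arm_command --steps '[[[0,0.37,0.015,0,0,0,0.02],[0,0.37,0.015,0.3,0,0,0],[0,0.36,0.015,0.5,0,0,0],[0,0,0,0.6,0,0,0],[0,0,0,0.5,0,0,0],[0,0,0,0.34,0,0,0],[0,0,0,0,0,0,0],[0,0,0,0,0,0,0]]]'

```text
time_s: 7.68
eef_pos: [527.8, -124.6, 137.2]
ee_rot: [0.001, 0.145, 0.989, -0.0]
force: [-0.2, 0.8, -0.5]
grip_width: 0.323
grip_force: 59.6
```

```bash
python3 - <<'E'
from h import *
s=sense();T=pose(s);im=capture("wrist");np.save("T4.npy",T);print(s["time_s"],s["eef_pos"],s["ee_rot"],rel(s["eef_pos"]))
cv2.imwrite("pics/w4raw.png",im[:,:,::-1]);cv2.imwrite("pics/w4c.png",cv2.resize(im[150:300,180:380,::-1],(800,600),interpolation=cv2.INTER_CUBIC))
E
```

```text
7.675 [ 527.7701308  -124.56299087  137.20962837] [ 6.53260255e-04  1.44780091e-01  9.89463623e-01 -1.91263659e-04] (np.float64(-8.328564695132256), np.float64(-0.2588017139475016), np.float64(63.2096283667411))
```

View pics/w4c.png

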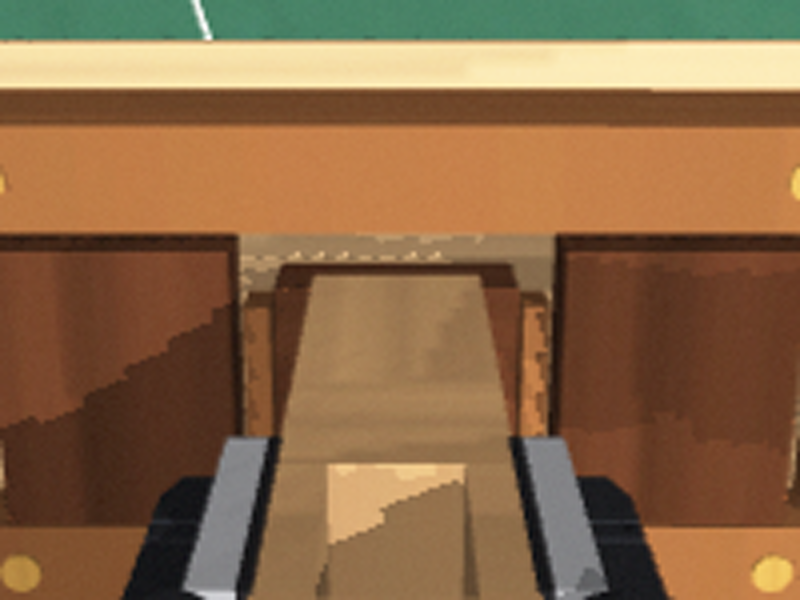

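The foot edge is at v≈276, u=313–480. The near rail's inner edge is at v≈235 and the tile's near edge is at v≈266, u=277–517. I'll convert these and compare.

```bash
python3 - <<'E'
from h import *
np.set_printoptions(precision=2,suppress=True)
T=np.load("T4.npy")
w=lambda u,v,z:atz("wrist",(180+u/4-.4,150+v/4-.4),z,T)
for n,p,z in [("railout",(396,125),44),("rail",(396,235),44),("tile",(397,266),44),("tileL",(277,266),44),("tileR",(517,266),44),("foot",(396.5,276),T[2,3]-74)]:
    d=w(*p,z)-TE; print(n,d@EX,d@EY)
E
```

```text
railout -30.31888377160253 -0.3628578012102617
rail -9.800978769562656 -0.3868677171579953
tile -3.8135034839486552 -0.20862396870328215
tileL -3.8432379803695254 -22.439649023211302
tileR -3.783712868825455 22.020981819075292
foot -8.226410425269039 -0.31423225713188097
```

The foot is about 1.6 mm clear of the rail and about 2 mm clear of the tile, so I'll descend into the gap.

Call:
arm_command --steps '[[[0,0,0,0.2,0,0,0],[0,0,0,0.15,0,0,0],[0,0,0,0.13,0,0,0],[0,0,0,0.1,0,0,0],[0,0,0,0,0,0,0],[0,0,0,0,0,0,0]]]'

```text
time_s: 8.48
eef_pos: [527.5, -124.9, 107.5]
ee_rot: [0.0, 0.145, 0.989, -0.0]
force: [-0.4, -0.5, 0.3]
grip_width: 0.324
grip_force: 59.6
```

Foot is at about z=33.5 with no contact. Next I'll ease towards the near rail (tool +x) until it touches.

Call:
arm_command --steps '[[[0,0.016,0,0,0,0,0],[0,0,0,0,0,0,0],[0,0,0,0,0,0,0]]]'

```text
time_s: 8.85
eef_pos: [526.6, -124.6, 107.4]
ee_rot: [0.0, 0.145, 0.989, -0.0]
force: [-0.4, -0.4, -0.6]
grip_width: 0.319
grip_force: 59.6
```

Call:
arm_command --steps '[[[0,0.01,0,0,0,0,0],[0,0,0,0,0,0,0],[0,0,0,0,0,0,0]]]'

```text
time_s: 9.22
eef_pos: [526.3, -124.5, 107.4]
ee_rot: [0.0, 0.145, 0.989, -0.0]
force: [0.8, -0.5, -0.5]
grip_width: 0.322
grip_force: 59.6
```

Call:
arm_command --steps '[[[0,0.01,0,0,0,0,0],[0,0,0,0,0,0,0],[0,0,0,0,0,0,0]]]'

```text
time_s: 9.6
eef_pos: [526.0, -124.4, 107.4]
ee_rot: [0.001, 0.145, 0.989, -0.0]
force: [3.8, -1.0, -1.8]
grip_width: 0.321
grip_force: 59.5
```

Call:
arm_command --steps '[[[0,0.008,0,0,0,0,0],[0,0,0,0,0,0,0],[0,0,0,0,0,0,0]]]'

```text
time_s: 9.98
eef_pos: [525.9, -124.4, 107.4]
ee_rot: [0.001, 0.145, 0.989, -0.0]
force: [5.9, -1.9, -3.0]
grip_width: 0.316
grip_force: 59.3
```

Touching the rail with about 6 N. I'll push down in steps.

Call:
arm_command --steps '[[[0,0,0,0.06,0,0,0],[0,0,0,0.06,0,0,0],[0,0,0,0.06,0,0,0],[0,0,0,0,0,0,0],[0,0,0,0,0,0,0]]]'

```text
time_s: 10.6
eef_pos: [525.9, -124.6, 98.7]
ee_rot: [0.001, 0.145, 0.989, -0.0]
force: [5.6, -1.9, 2.1]
grip_width: 0.32
grip_force: 60.1
```

Call:
arm_command --steps '[[[0,0,0,0.06,0,0,0],[0,0,0,0.06,0,0,0],[0,0,0,0.06,0,0,0],[0,0,0,0,0,0,0],[0,0,0,0,0,0,0]]]'

```text
time_s: 11.22
eef_pos: [526.0, -124.6, 89.8]
ee_rot: [0.001, 0.145, 0.989, -0.0]
force: [6.5, -2.6, 3.3]
grip_width: 0.319
grip_force: 60.3
```

Call:
arm_command --steps '[[[0,0,0,0.05,0,0,0],[0,0,0,0.04,0,0,0],[0,0,0,0,0,0,0],[0,0,0,0,0,0,0]]]'

```text
time_s: 11.72
eef_pos: [526.1, -124.6, 85.5]
ee_rot: [0.001, 0.145, 0.989, -0.0]
force: [6.2, -0.7, 5.1]
grip_width: 0.32
grip_force: 60.5
```

Call:
arm_command --steps '[[[0,0,0,0.03,0,0,0],[0,0,0,0,0,0,0],[0,0,0,0,0,0,0]]]'

```text
time_s: 12.1
eef_pos: [526.0, -124.6, 84.1]
ee_rot: [0.001, 0.145, 0.989, -0.0]
force: [5.4, -1.4, 5.8]
grip_width: 0.321
grip_force: 60.5
```

```bash
python3 - <<'E'
from h import *
s=sense();T=pose(s);im=capture("wrist");np.save("T5.npy",T);print(s["time_s"],s["eef_pos"],s["force"],rel(s["eef_pos"]))
cv2.imwrite("pics/w5c.png",cv2.resize(im[190:340,180:380,::-1],(800,600),interpolation=cv2.INTER_CUBIC))
t=capture("top");cv2.imwrite("pics/t5.png",t[:,:,::-1])
E
```

```text
12.1 [ 526.04575427 -124.59705293   84.10172744] [ 5.41725676 -1.36292768  5.78323663] (np.float64(-9.971342514265217), np.float64(-0.7840784705425805), np.float64(10.101727438071038))
```

View pics/w5c.png

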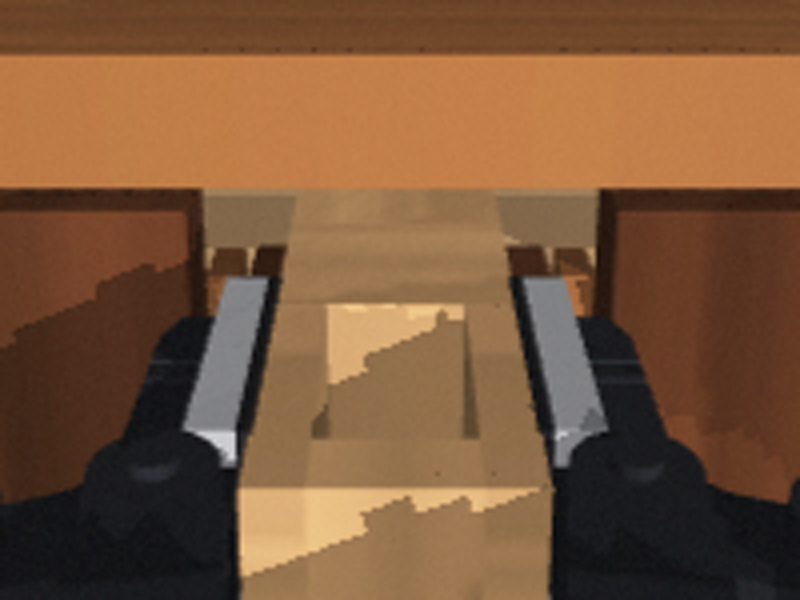

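The wedge is in the gap, flat on the near rail at v≈188. The tile's near edge has moved back to v≈245, behind the wedge. I'll continue in small steps until the hard stop shows in the force.

Call:
arm_command --steps '[[[0,0,0,0.02,0,0,0],[0,0,0,0,0,0,0],[0,0,0,0,0,0,0]]]'

```text
time_s: 12.58
eef_pos: [526.1, -124.7, 83.2]
ee_rot: [0.001, 0.145, 0.989, -0.0]
force: [4.7, -0.8, 6.7]
grip_width: 0.321
grip_force: 60.5
```

Call:
arm_command --steps '[[[0,0,0,0.015,0,0,0],[0,0,0,0,0,0,0],[0,0,0,0,0,0,0]]]'

```text
time_s: 12.95
eef_pos: [526.1, -124.6, 82.5]
ee_rot: [0.001, 0.145, 0.989, -0.0]
force: [5.2, -2.5, 6.9]
grip_width: 0.317
grip_force: 60.5
```

Call:
arm_command --steps '[[[0,0,0,0.012,0,0,0],[0,0,0,0,0,0,0],[0,0,0,0,0,0,0]]]'

```text
time_s: 13.32
eef_pos: [526.1, -124.6, 81.9]
ee_rot: [0.001, 0.145, 0.989, -0.0]
force: [4.4, -1.5, 6.8]
grip_width: 0.319
grip_force: 60.5
```

Call:
arm_command --steps '[[[0,0,0,0.012,0,0,0],[0,0,0,0,0,0,0],[0,0,0,0,0,0,0]]]'

```text
time_s: 13.7
eef_pos: [526.1, -124.6, 81.4]
ee_rot: [0.001, 0.145, 0.989, -0.0]
force: [3.7, -0.9, 8.6]
grip_width: 0.318
grip_force: 60.7
```

Call:
arm_command --steps '[[[0,0,0,0.01,0,0,0],[0,0,0,0,0,0,0],[0,0,0,0,0,0,0]]]'

```text
time_s: 14.08
eef_pos: [526.1, -124.6, 81.1]
ee_rot: [0.001, 0.145, 0.989, -0.0]
force: [3.7, -1.5, 9.3]
grip_width: 0.32
grip_force: 61.0
```

Call:
arm_command --steps '[[[0,0,0,0.008,0,0,0],[0,0,0,0,0,0,0],[0,0,0,0,0,0,0]]]'

```text
time_s: 14.45
eef_pos: [526.1, -124.6, 80.9]
ee_rot: [0.001, 0.145, 0.989, -0.001]
force: [3.9, -1.1, 12.2]
grip_width: 0.323
grip_force: 61.2
```

```bash
python3 - <<'E'
from h import *
s=sense();T=pose(s);im=np.mean([capture("wrist").astype(float) for _ in range(4)],0);np.save("T6.npy",T);np.save("im6.npy",im)
print(sense()["force"],s["time_s"])
for d in (-10.5,0,4,5,5.5,6,6.5):
    print(d,[proj("wrist",TE+d*EX+y*EY,T)[0].round(2).tolist() for y in (-18.5,18.5)])
c=np.clip(im,0,255).astype(np.uint8)[:,:,::-1]
f=lambda x,y,w,h:cv2.resize(c[y:y+h,x:x+w],(400,600),interpolation=cv2.INTER_NEAREST)
cv2.imwrite("pics/w6.png",np.hstack([f(228,230,40,60-0),f(292,230,40,60)]))
E
```

```text
[ 1.85945785 -1.00427255 12.47061006] 14.45
-10.5 [[247.62, 237.98], [313.02, 237.87]]
0 [[248.2, 254.94], [312.44, 254.84]]
4 [[248.41, 261.24], [312.23, 261.14]]
5 [[248.47, 262.8], [312.18, 262.71]]
5.5 [[248.49, 263.58], [312.15, 263.49]]
6 [[248.52, 264.36], [312.12, 264.26]]
6.5 [[248.55, 265.14], [312.1, 265.04]]
```

View pics/w6.png

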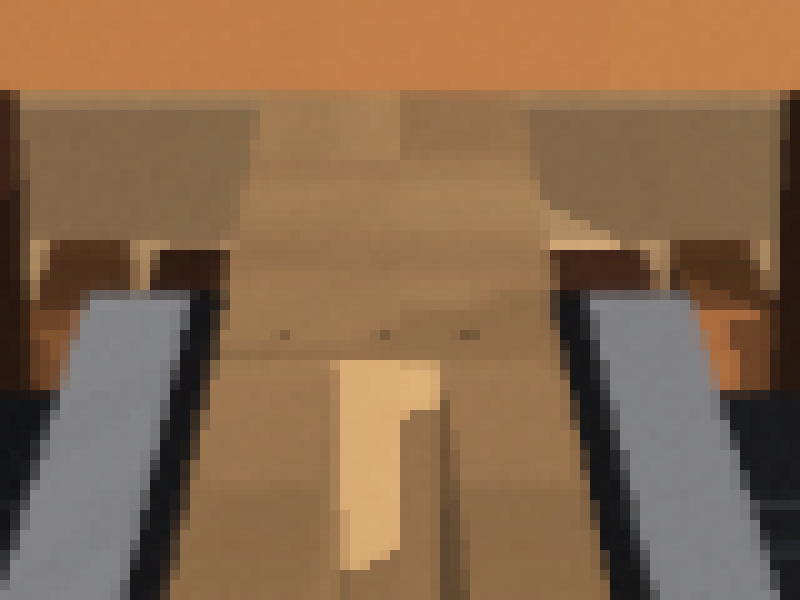

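The rail edge is at v≈238.5, against a predicted 238. The lower edge (z=28) of the tile's near face is at v≈254.5. I'll compare that with predictions for the tile travel.

```bash
python3 - <<'E'
from h import *
T=np.load("T6.npy");im=np.load("im6.npy")
for d in (0,3,4,5,5.5,6,6.5,7): print(d,[proj("wrist",TE*[1,1,0]+[0,0,28]+d*EX+y*EY,T)[0].round(2).tolist() for y in (-20,20)])
for d in(-10.5,): print("rail",proj("wrist",TE+d*EX,T)[0])
for d,y in((-4,-25),(6,-25),): print("bed/other edge z28, d=6 is bed edge",d,proj("wrist",TE*[1,1,0]+[0,0,28]+d*EX+y*EY,T)[0])
g=im.mean(2)
for u in (233,235,237,245,247,248,350-38+36-36,352-38,361-0): print(u,g[251:259,u].round().astype(int))
E
```

```text
0 [[248.15, 244.03], [312.22, 243.93]]
3 [[248.3, 248.45], [312.08, 248.35]]
4 [[248.35, 249.91], [312.03, 249.81]]
5 [[248.4, 251.37], [311.98, 251.28]]
5.5 [[248.42, 252.1], [311.96, 252.0]]
6 [[248.45, 252.83], [311.93, 252.73]]
6.5 [[248.47, 253.56], [311.91, 253.46]]
7 [[248.49, 254.28], [311.88, 254.18]]
rail [280.31516498 237.92767931]
bed/other edge z28, d=6 is bed edge -4 [239.89316304 238.08188057]
bed/other edge z28, d=6 is bed edge 6 [240.51299279 252.840666  ]
233 [101 102 101  70  54  51  50  53]
235 [102 101 100  56  53  50  50  52]
237 [103 102 100  56  54  50  51  56]
245 [103 104 103 106  30  32  32  36]
247 [102 103 103 107  29  30  31  32]
248 [103 104 103 106  31  32  32  33]
312 [102 104 134 163  42  43  44  48]
314 [103 104 103 108  41  43  42  46]
361 [59 58 58 58 58 59 58 58]
```

The tile's lower edge sits at or just behind the bed's front edge, which is the flush position. The force also jumped as it would at a hard stop (12 N for 0.2 mm). I'll hold for a moment, then hand in.

Call:
arm_command --steps '[[[0,0,0,0,0,0,0],[0,0,0,0,0,0,0],[0,0,0,0,0,0,0],[0,0,0,0,0,0,0]]]'

```text
time_s: 15.15
eef_pos: [526.1, -124.7, 80.9]
ee_rot: [0.001, 0.145, 0.989, -0.001]
force: [2.7, -1.1, 11.9]
grip_width: 0.319
grip_force: 61.2
```

```bash
python3 - <<'E'
from rig import *
s=sense();print(s["force"],s["eef_pos"],s["grip_force"]);print(finish_job())
E
```

```text
[ 2.71996109 -1.09579233 11.89163238] [ 526.10617983 -124.65870675   80.91098639] 61.2489327888083
the job is handed in; nothing more can be done
None
```

I handed the job in at 15 s with the wedge still gripped at 61 N and pushed down with about 12 N in front of the middle tile; the wrist camera and the force jump both indicate the tile is flush against the far rail, though its far edge was out of view.

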